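# Set the tea things on their fitted rests

### The arm

A 7-joint arm with a two-finger parallel gripper is mounted at the origin on the work surface. World frame = base frame: x ahead of the robot, y to its left, z up, the work surface at z = 0. Lengths are in mm, angles in rad, forces in N, time in s.
With the tool pointing down it reaches from about 425 to 925 mm from the base axis. Payload 6.8 kg.
Tool frame: the origin (TCP) lies on the centre line of the jaws, within the pads' length; the fingertips stand 19 mm ahead of it and the grasp point (between the pads) is the TCP; z points along the fingers, y is the line along which they close (so a half turn about z gives the same grasp; the last joint's range is limited). The gripper opens to 88 mm and grips with 3 to 60 N. Pads are 20 mm wide; open, the fingers measure 115 mm over their backs; the gripper's body (75 mm by 178 mm) begins 61 mm behind the grasp point.
Start: joints at [-1.246, 0.477, 0.022, 1.555, -0.011, 1.109, -0.083], TCP at [283.103, 612.78, 241.664] pointing down, gripper open.
Joint ranges: [-2.96, 2.96], [-0.34, 2.1], [-1.41, 1.46], [0.24, 2.44], [-1.37, 4.51], [0.17, 1.92], [-2.96, 2.96]. Speed limits (rad/s): [2.39, 2.39, 3.14, 3.14, 3.14, 3.14, 3.14].

### API

Orientations are given as a unit quaternion [x, y, z, w].
In Python, from station import * gives the robot as it stands.
- The arm moves only by the tool move_arm, never from a script. Its argument "motion" is a list of rows, each an object with "delta_pos": the shift along the tool's x, y, z normalised to -1 to 1, where 1 is 0.5 m, a list of three; "turn": the turn about the tool's z normalised to -1 to 1, where 1 is pi/4 rad. In form: [{"delta_pos": [dx, dy, dz], "turn": turn}, ...]. A call has 1 to 12 rows; each row is the pose to reach, as a shift and turn from the pose commanded when the call began, along the tool's axes at that moment; what a row does not reach only later rows make up. A row lasts 1/10 s, in which the tool goes at most 50 mm and 8.59 degrees, less where a joint would pass 70% of its speed; a pose out of reach is approached as far as the arm can. A call with a number of a shift or a turn outside -1 to 1 is refused whole. A call with a gripper value outside its range is refused whole. "claw" is the opening, from 0 (shut) to 1 (fully open), set as the call begins (left out, the last holds). The fingers move at their own pace and stop on an object; "grip_force" is the grip in N (left out, the last holds). Time passes only in rows, so rows that repeat a pose let the fingers close. It gives the time, the measured TCP pose, the force, the opening and the grip force at its end, in the units of the state.
- get_obs(): the state, without advancing time (a new reading comes with each control period).
- capture(name): name is "scene" or "side" or "wrist"; returns (picture, depth): 420x560x3 uint8, red, green, blue; 420x560 float32, mm along the optical axis (not along the pixel's ray), 0 where there is no reading.
- camera_model(name): a dict with "fx", "fy", "cx", "cy" (pixels), "pose" (4x4, takes a point from camera to world coordinates); the wrist camera has in their place "tool_from_camera" (4x4, takes a point from camera to tool coordinates, whose origin is the TCP and whose axes are the flange's). Camera axes: x right, y down, z forward; pixel columns grow to the right and rows downward; lengths in mm; the calibration is good to about 2 mm. A picture is of the moment at which its call begins: read the wrist's pose just before it. camera_model takes no time and is no camera call.
- sign_off(): hands the job in; it is judged then, once.
Trained networks look in the newest picture that a camera, given by its name, has taken for a name from the list of things; names that differ only in an ending like _2 or _b are one class to them, and where a whole thing is asked for, a point or a joint stands for the part that bears it (a point fixed in the world has none). Each returns a list of dicts, best first, with "confidence" (0 to 1); they miss things now and then, are a little off and sometimes report something else, mostly with a low value. They report only what shows in the picture. A call takes as long as a camera call. They do not tell look-alikes from the thing itself.
- boxes_of(camera, label): "rect" ([left, top, width, height] in pixels, round what is visible of it).
- cut_out(camera, label): "region" (420x560 bool, what is visible of it) and "rect" ([left, top, width, height] in pixels, round what is visible of it).
The state is a dict: "t": time; "joint_positions": joint angles; "dq": joint speeds; "effort": joint torques, N m; "tool_pos": TCP position; "eef_rot": TCP orientation; "wrist_force": force on the tool from outside, world axes, zero at the start; "ft_torque": the same for the moment, N m; "width": finger opening in mm; "gripper_force": force on a finger pad.
Only numpy, scipy, OpenCV 4.12 (cv2) and the standard library are available. Lean on these libraries where they do the work, as an engineer would, in place of code of your own. Each camera call takes 0.05 s, during which the arm holds its last target. There are 200 camera calls.

### The job

Set up the tea corner: carry the narrow glass, the wide glass, the square jar and the two-eared strainer each to the wooden rest that fits it (small round, large round, square, oblong), and set it down gently, upright and centred, flat on the floor inside the rim. Turn the jar so that its sides run along the sides of the square rest, and the strainer so that its ears point along the length of the oblong one. Do not drop or tip any of them over, and leave the white mug and the saucer stack where they stand.

Things in the scene. Friction and masses are not known exactly. Their poses are not given: they have to be found in the camera images.
- narrow_glass: Narrow clear glass cup without handle, a straight open cylinder 46 mm across and 90 mm tall, wall 3 mm, about 0.15 kg, standing upright on the worktop. It belongs on the small round rest. Origin: centre of its underside; z up.
- wide_glass: Wide low clear glass cup without handle, a straight open cylinder 66 mm across and 65 mm tall, wall 3 mm, about 0.18 kg, standing upright on the worktop. It belongs on the large round rest. (The glass cups with handles on the copper tray at the far edge are not part of the job.) Origin: centre of its underside; z up.
- jar: Closed square glass jar, empty, with a round steel twist cap: body 56 x 56 mm and 66 mm tall, then the cap, 50 mm across, from 70 to 84 mm high; about 0.3 kg. Standing upright on the worktop, at any yaw. It belongs on the square rest. Origin: centre of its underside; z up, x and y square to its flat sides.
- strainer: Steel tea strainer: open straight round basket 52 mm across, 40 mm tall, flat bottom, with two flat ears 16 mm wide and 3 mm thick one on either side, 36 to 39 mm above its bottom, 100 mm from tip to tip; about 0.09 kg. Upright on the worktop, any yaw. It belongs on the oblong rest. Origin: centre of its underside; z up, ears along +x and -x.
- small_round_rest: Pale wooden rest fixed to the worktop: a round dish 70 mm across with a recess 62 mm across, whose floor (dark cork) is 4 mm above the worktop and whose rim is 4 mm thick with its top 10 mm above the worktop. For the narrow glass. Origin: centre of its underside, on the worktop; z up.
- large_round_rest: Pale wooden rest fixed to the worktop: a round dish 90 mm across, recess 82 mm across, whose floor (dark cork) is 4 mm above the worktop and whose rim is 4 mm thick with its top 10 mm above the worktop. For the wide glass. Origin: centre of its underside, on the worktop; z up.
- square_rest: Pale wooden rest fixed to the worktop: a square dish 80 x 80 mm, recess 72 x 72 mm, whose floor (dark cork) is 4 mm above the worktop and whose rim is 4 mm thick with its top 10 mm above the worktop. For the jar. Origin: centre of its underside, on the worktop; z up, x and y square to its sides.
- oblong_rest: Pale wooden rest fixed to the worktop: a rectangular oblong dish 124 x 76 mm, recess 116 x 68 mm, whose floor (dark cork) is 4 mm above the worktop and whose rim is 4 mm thick with its top 10 mm above the worktop. For the strainer, which stands at its middle with the ears along the length. Origin: centre of its underside, on the worktop; z up, x along its length.
- saucers: Bystander: stack of four white saucers 104 mm across, 40 mm high, loose, 0.7 kg. Leave alone (not shifted by more than 30 mm). Origin: centre of its underside; z up.
- mug: Bystander: white ceramic mug 74 mm across, 80 mm tall, loose, with a handle that reaches about 70 mm out from its centre at its +y side. Leave alone (not shifted by more than 30 mm). Origin: centre of its underside; z up.
Mind the look-alikes: they are no part of the job. Leave any blue or green look-alike of the small_round_rest alone. Leave any red look-alike of the oblong_rest alone.

How it is judged:
By the outcome, as a careful person would: the job done as asked, in the order asked, and still so for the second after the job is handed in, with the robot touching nothing.
It also fails if it takes over 112 s, if anything falls off the work surface, if the arm or the gripper's body presses on something with over 40 N, if the wrist force passes 120 N, or if a joint passes its speed limit or range.

## Working session

There is one attempt and no reset: what is moved stays moved. The work goes in short steps, Python scripts to look and compute and a tool call to move; the robot and the scene stay as the last step left them, time stands still between calls to the robot, and variables do not carry over. Pictures are saved under pics/ and viewed, at most 14 in all, crops included, and the job is handed in when it is done.

Besides the shell and the picture viewer there is one more tool, called as name(argument=value, ...), one argument or row to a line, values as JSON. move_arm: Moves the arm, as the interface text tells. Its arguments: {"type":"object","properties":{"motion":{"type":"array"},"claw":{"type":"number"},"grip_force":{"type":"number"}},"required":["motion"]}

```bash
mkdir -p pics; ls
python3 - <<'E'
from station import *
import cv2,numpy as np
o=get_obs();print(o['t'],o['tool_pos'],o['eef_rot'],o['width'])
for c in('scene','side'):
    p,d=capture(c);cv2.imwrite(f'pics/{c}0.png',p[:,:,::-1]);np.savez(f'{c}0.npz',p=p,d=d)
    m=camera_model(c);print(c,m['fx'],m['cx'],m['cy'],np.round(m['pose'],3).tolist())
    for l in ['narrow_glass','wide_glass','jar','strainer','small_round_rest','large_round_rest','square_rest','oblong_rest','saucers','mug']:
        r=boxes_of(c,l);print(l,[(np.round(b['rect']).tolist(),round(b['confidence'],2)) for b in r])
E
```

```text
pics
0.0 [282.89665186 612.25467272 240.69698794] [ 2.14707207e-01  9.76678057e-01 -8.80276361e-04 -1.12014337e-04] 87.53442042956434
scene 532.4315847137273 281.9230951872223 216.55679502301174 [[0.838, 0.449, -0.311, 1024.193], [0.546, -0.688, 0.478, -800.76], [0.001, -0.57, -0.822, 1461.607], [0.0, 0.0, 0.0, 1.0]]
narrow_glass [([198.0, 307.0, 14.0, 29.0], 0.7)]
wide_glass [([222.0, 241.0, 25.0, 26.0], 0.93)]
jar [([287.0, 134.0, 24.0, 30.0], 0.75)]
strainer [([309.0, 232.0, 23.0, 23.0], 0.79)]
small_round_rest [([143.0, 281.0, 18.0, 23.0], 0.98), ([177.0, 261.0, 21.0, 23.0], 0.7), ([152.0, 241.0, 20.0, 20.0], 0.69), ([263.0, 274.0, 33.0, 35.0], 0.42)]
large_round_rest [([335.0, 192.0, 28.0, 19.0], 0.66)]
square_rest [([254.0, 214.0, 31.0, 26.0], 0.93)]
oblong_rest [([386.0, 144.0, 34.0, 32.0], 0.57)]
saucers [([262.0, 274.0, 32.0, 35.0], 0.63)]
mug [([285.0, 164.0, 27.0, 32.0], 0.85)]
side 521.0235604335081 274.00141878799747 214.5145131169088 [[0.792, -0.291, 0.537, -253.304], [-0.611, -0.376, 0.697, -888.111], [-0.001, -0.88, -0.476, 683.078], [0.0, 0.0, 0.0, 1.0]]
narrow_glass [([406.0, 264.0, 30.0, 51.0], 0.56)]
wide_glass [([307.0, 239.0, 27.0, 40.0], 0.75), ([365.0, 226.0, 39.0, 37.0], 0.16)]
jar [([177.0, 174.0, 25.0, 35.0], 0.67)]
strainer [([322.0, 198.0, 29.0, 22.0], 0.67)]
small_round_rest [([332.0, 339.0, 34.0, 27.0], 0.8), ([263.0, 314.0, 36.0, 27.0], 0.71), ([309.0, 296.0, 31.0, 29.0], 0.64)]
large_round_rest [([263.0, 181.0, 30.0, 16.0], 0.68)]
square_rest [([261.0, 224.0, 50.0, 24.0], 0.93)]
oblong_rest [([230.0, 151.0, 40.0, 14.0], 0.94), ([198.0, 170.0, 41.0, 15.0], 0.89)]
saucers [([360.0, 222.0, 43.0, 38.0], 0.84)]
mug [([175.0, 174.0, 24.0, 32.0], 0.71), ([224.0, 186.0, 36.0, 37.0], 0.57)]
```

Run:
```python
import cv2
a=cv2.imread('pics/scene0.png');cv2.imwrite('pics/sceneC.png',cv2.resize(a[110:350,120:440],(800,600),interpolation=cv2.INTER_CUBIC))
a=cv2.imread('pics/side0.png');cv2.imwrite('pics/sideC.png',cv2.resize(a[140:380,150:470],(800,600),interpolation=cv2.INTER_CUBIC))
```

```text
(no output)
```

View pics/sceneC.png

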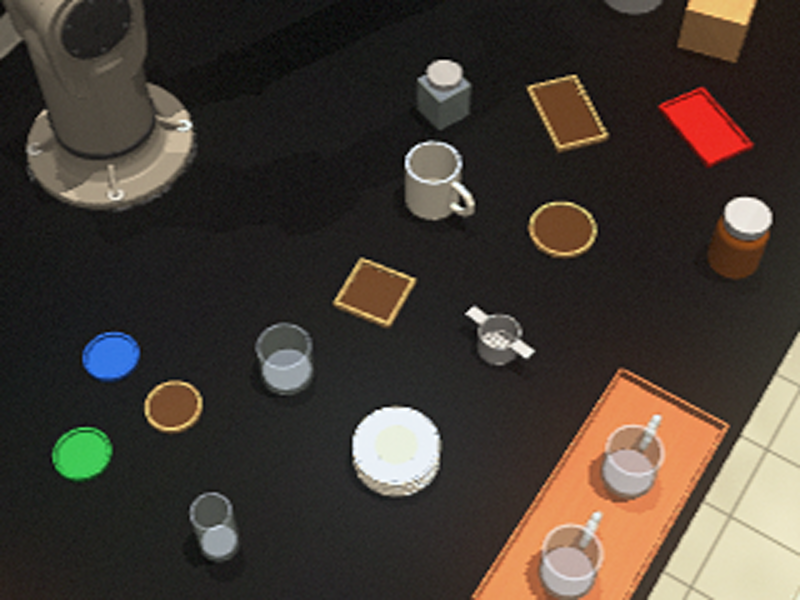

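View pics/sideC.png

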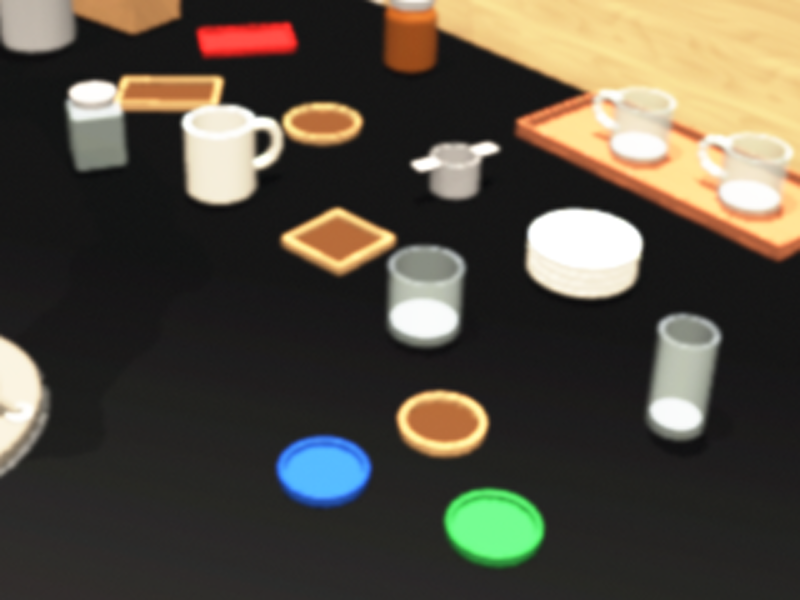

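The pale dish with a brown floor at crop (173,406) in the scene view, full image ~(189,272), is the small round rest. The blue (111,356) and green (82,453) dishes are look-alikes. The oblong rest is the pale one at crop (567,112), full image ~(347,155); the red one at (706,126) is a look-alike. The glasses stand at (215,525) and (285,358), the jar at (443,95), with the mug right beside it at (435,180), and the strainer at (500,338). These crops confirm the choice by colour.

```bash
cat > h.py <<'E'
from station import *
import cv2,numpy as np
from scipy.optimize import minimize
from scipy.spatial.transform import Rotation as Ro
def ring(r,z,n=40):
    a=np.arange(n)*2*np.pi/n;return np.c_[r*np.cos(a),r*np.sin(a),0*a+z]
def box(x,y,z0,z1): return np.array([[i*x/2,j*y/2,z] for i in(-1,1) for j in(-1,1) for z in(z0,z1)],float)
def cyl(r,z0,z1): return np.r_[ring(r,z0),ring(r,z1)]
M={'narrow_glass':[cyl(23,0,90)],'wide_glass':[cyl(33,0,65)],'jar':[box(56,56,0,66),cyl(25,66,84)],
 'strainer':[cyl(26,0,40),box(100,16,36,39)],'small_round_rest':[cyl(35,0,10)],'large_round_rest':[cyl(45,0,10)],
 'square_rest':[box(80,80,0,10)],'oblong_rest':[box(124,76,0,10)],'saucers':[cyl(52,0,40)],'mug':[cyl(37,0,80)]}
def cam(c,obs=None):
    m=camera_model(c)
    if c=='wrist':
        T=np.eye(4);T[:3,:3]=Ro.from_quat(obs['eef_rot']).as_matrix();T[:3,3]=obs['tool_pos']
        P=T@m['tool_from_camera']
    else:P=np.array(m['pose'])
    return (m['fx'],m['fy'],m['cx'],m['cy'],P)
def proj(C,p):
    fx,fy,cx,cy,P=C;q=(p-P[:3,3])@P[:3,:3];return np.c_[fx*q[:,0]/q[:,2]+cx,fy*q[:,1]/q[:,2]+cy]
def unproj(C,u,v,z):
    fx,fy,cx,cy,P=C;d=P[:3,:3]@np.array([(u-cx)/fx,(v-cy)/fy,1]);return P[:3,3]+d*(z-P[2,3])/d[2]
def sil(C,l,x,y,w,z0=0,S=4):
    im=np.zeros((420*S,560*S),np.uint8);c,s=np.cos(w),np.sin(w)
    for b in M[l]:
        q=b@np.array([[c,s,0],[-s,c,0],[0,0,1]])+[x,y,z0]
        h=cv2.convexHull(((proj(C,q)+.5)*S-.5).round().astype(np.int32));cv2.fillConvexPoly(im,h,1)
    return cv2.resize(im*255,(560,420),interpolation=cv2.INTER_AREA)/255.
def fit(l,views,yaws=(0,),z0=0,start=None):
    """views: list of (C,mask)"""
    if start is None:
        C,m=views[0];v,u=np.nonzero(m);zc=M[l][0][:,2].max()/2
        start=unproj(C,u.mean(),v.mean(),zc)[:2]
    def cost(p):
        t=0
        for C,m in views:
            s=sil(C,l,p[0],p[1],p[2]/30,z0);t+=np.abs(s-m).sum()/m.sum()
        return t/len(views)
    best=None
    for w in yaws:
        st=np.array([*start,w*30]);sx=np.array([st]+[st+d for d in np.diag([8,8,8 if len(yaws)>1 else 0.001])])
        r=minimize(cost,st,method='Nelder-Mead',options=dict(initial_simplex=sx,xatol=.1,fatol=1e-4,maxiter=150))
        if best is None or r.fun<best.fun:best=r
    return best.x[0],best.x[1],best.x[2]/30,best.fun
YAW={'jar':[0,.4,.8,1.2],'square_rest':[0,.4,.8,1.2],'strainer':np.arange(0,3.1,.4),'oblong_rest':np.arange(0,3.1,.4)}
def yaw(o): 
    x=Ro.from_quat(o['eef_rot']).as_matrix()[:,0];return np.arctan2(x[1],x[0])
def go(x,y,z,jaw=None,o=None):
    """print delta for tool to world target; jaw = world direction of jaw line (mod pi)"""
    o=o or get_obs();R=Ro.from_quat(o['eef_rot']).as_matrix()
    d=R.T@(np.array([x,y,z])-o['tool_pos'])/500;t=0
    if jaw is not None:
        a=np.arctan2(R[1,1],R[0,1]);t=(jaw-a+np.pi/2)%np.pi-np.pi/2;t=-t/(np.pi/4)
    print('go',np.round(d,4).tolist(),'turn',round(t,4),'q7',round(o['joint_positions'][6],2),'t',o['t'])
E
cat > m1.py <<'E'
from h import *
C={c:cam(c) for c in('scene','side')}
pic={c:capture(c)[0] for c in C}
for l in M:
    v=[]
    for c in C:
        r=cut_out(c,l)
        ok=[]
        for k in r:
            m=k['region']
            if l.endswith('rest'):
                # pale wood / brown cork: hue orange, moderate saturation
                h=cv2.cvtColor(pic[c],cv2.COLOR_RGB2HSV)[m];hh=np.median(h[:,0]);print(l,c,np.median(h,0),np.round(k['confidence'],2))
                if not(5<hh<25):continue
            ok.append(m)
        if ok:v.append((C[c],ok[0].astype(float)))
    if v:
        for name,vv in(('both',v),)+ tuple((str(i),[v[i]]) for i in range(len(v))):
            print(l,name,np.round(fit(l,vv,YAW.get(l,(0,))),2))
E
python3 m1.py
```

```text
narrow_glass both [ 5.0311e+02 -3.9696e+02  0.0000e+00  8.0000e-02]
narrow_glass 0 [ 5.0222e+02 -3.9676e+02  0.0000e+00  9.0000e-02]
narrow_glass 1 [ 5.0675e+02 -3.9466e+02  0.0000e+00  3.0000e-02]
wide_glass both [ 4.3261e+02 -1.6836e+02  0.0000e+00  7.0000e-02]
wide_glass 0 [ 4.3281e+02 -1.6942e+02  0.0000e+00  5.0000e-02]
wide_glass 1 [ 4.3678e+02 -1.6305e+02  0.0000e+00  5.0000e-02]
jar both [ 3.6539e+02  3.1158e+02 -3.0000e-01  1.3000e-01]
jar 0 [3.6540e+02 3.0977e+02 9.7000e-01 1.5000e-01]
jar 1 [ 3.6843e+02  3.1652e+02 -2.9000e-01  5.0000e-02]
strainer both [ 6.3794e+02  1.0770e+01 -1.4000e-01  2.1000e-01]
strainer 0 [6.3658e+02 1.0040e+01 2.9600e+00 1.9000e-01]
strainer 1 [ 6.4432e+02  1.6210e+01 -1.0000e-01  1.1000e-01]
small_round_rest scene [ 13. 153. 120.] 0.82
small_round_rest scene [ 18.  20. 103.] 0.71
small_round_rest scene [ 65. 175. 201.] 0.65
small_round_rest scene [109. 195. 228.] 0.54
small_round_rest side [ 15.  148.5 199. ] 0.95
small_round_rest side [102. 170. 255.] 0.88
small_round_rest side [ 45.  15. 186.] 0.57
small_round_rest side [ 66. 141. 253.] 0.56
sm
[... 841 characters left out ...]
0e-01  5.0000e-02]
oblong_rest scene [  1. 218. 235.] 0.8
oblong_rest scene [ 13. 166. 111.] 0.72
oblong_rest side [  1. 199. 255.] 0.89
oblong_rest side [ 15. 148. 206.] 0.68
oblong_rest both [5.1793e+02 4.0458e+02 2.4800e+00 1.7000e-01]
oblong_rest 0 [5.1762e+02 4.0144e+02 2.4900e+00 7.0000e-02]
oblong_rest 1 [5.2279e+02 4.1235e+02 2.4900e+00 1.0000e-01]
saucers both [ 6.1640e+02 -1.9338e+02  0.0000e+00  1.3000e-01]
saucers 0 [ 6.1531e+02 -1.9373e+02  0.0000e+00  6.0000e-02]
saucers 1 [ 6.2687e+02 -1.8455e+02 -0.0000e+00  1.4000e-01]
mug both [4.3812e+02 1.6627e+02 0.0000e+00 1.4000e-01]
mug 0 [4.3830e+02 1.6604e+02 0.0000e+00 1.1000e-01]
mug 1 [4.4266e+02 1.7369e+02 0.0000e+00 1.3000e-01]
```

Run:
```python
from h import *
m=camera_model('wrist');print({k:np.round(v,3).tolist() for k,v in m.items()})
go(560,300,330)
```

```text
{'fx': 291.733, 'fy': 291.733, 'cx': 281.048, 'cy': 212.506, 'tool_from_camera': [[0.0, -0.965, -0.263, 71.622], [1.0, 0.0, -0.001, 0.301], [0.001, -0.263, 0.965, -143.51], [0.0, 0.0, 0.0, 1.0]]}
go [-0.7651, -0.3356, -0.1767] turn 0 q7 -0.08 t 2.2
```

move_arm(
  motion=[
    {"delta_pos": [-0.765, -0.336, -0.177], "turn": 0},
    {"delta_pos": [-0.765, -0.336, -0.177], "turn": 0},
    {"delta_pos": [-0.765, -0.336, -0.177], "turn": 0},
    {"delta_pos": [-0.765, -0.336, -0.177], "turn": 0},
    {"delta_pos": [-0.765, -0.336, -0.177], "turn": 0},
    {"delta_pos": [-0.765, -0.336, -0.177], "turn": 0},
    {"delta_pos": [-0.765, -0.336, -0.177], "turn": 0},
    {"delta_pos": [-0.765, -0.336, -0.177], "turn": 0},
    {"delta_pos": [-0.765, -0.336, -0.177], "turn": 0},
    {"delta_pos": [-0.765, -0.336, -0.177], "turn": 0},
    {"delta_pos": [-0.765, -0.336, -0.177], "turn": 0},
    {"delta_pos": [-0.765, -0.336, -0.177], "turn": 0},
  ],
)

```text
t: 3.4
tool_pos: [558.5, 301.6, 329.7]
eef_rot: [0.213, 0.977, 0.0, -0.001]
wrist_force: [-0.1, 0.1, -0.1]
width: 87.9
gripper_force: 0.0
```

```bash
cat > w.py <<'E'
from h import *
import sys
def look(labels,name=None,z0=0):
    o=get_obs();C=cam('wrist',o);p,d=capture('wrist')
    if name:cv2.imwrite(f'pics/{name}.png',p[:,:,::-1])
    H=cv2.cvtColor(p,cv2.COLOR_RGB2HSV)
    for l in labels:
        for k in cut_out('wrist',l)[:3]:
            m=k['region'];v,u=np.nonzero(m)
            edge=u.min()<2 or v.min()<2 or u.max()>557 or v.max()>417
            if k['confidence']<.3: continue
            print(l,round(k['confidence'],2),'uv',int(u.mean()),int(v.mean()),'EDGE' if edge else '','hsv',np.median(H[m],0).tolist(),np.round(fit(l,[(C,m.astype(float))],YAW.get(l,(0,)),z0),2).tolist())
if __name__=='__main__':
    look(sys.argv[2:],sys.argv[1])
    o=get_obs();print(o['tool_pos'],o['t'])
E
python3 w.py w1 large_round_rest square_rest oblong_rest jar mug strainer
python3 -c "
from h import *
go(560,-150,330)"
```

```text
large_round_rest 0.69 uv 249 230  hsv [13.0, 151.0, 194.0] [616.07, 216.01, 0.0, 0.04]
square_rest 0.88 uv 84 202  hsv [12.0, 164.0, 153.0] [459.87, -9.28, 0.12, 0.02]
oblong_rest 0.92 uv 419 206  hsv [2.0, 180.0, 255.0] [697.82, 488.94, 2.63, 0.04]
oblong_rest 0.9 uv 330 126  hsv [13.0, 128.0, 230.0] [518.06, 402.68, 2.46, 0.02]
oblong_rest 0.73 uv 249 230  hsv [13.0, 151.0, 193.5] [627.98, 200.99, 2.31, 0.63]
jar 0.66 uv 225 47  hsv [0.0, 0.0, 255.0] [365.43, 310.61, -0.34, 0.06]
mug 0.72 uv 159 148  hsv [18.0, 48.0, 182.0] [437.9, 167.75, -0.0, 0.12]
strainer 0.9 uv 139 281  hsv [14.0, 23.0, 138.0] [616.6, 5.56, 1.93, 2.29]
[559.47204637 300.36801675 330.06127722] 3.75
go [-0.378, -0.8176, 0.0001] turn 0 q7 0.6 t 3.75
```

View pics/w1.png

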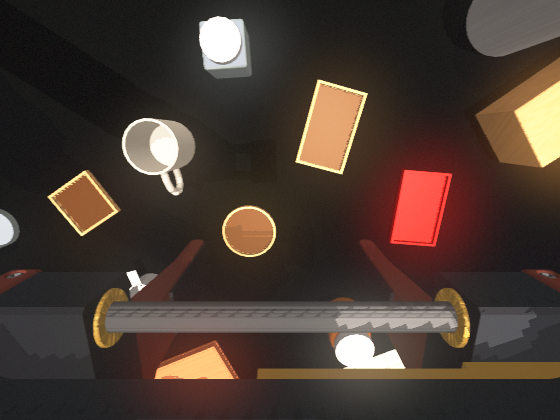

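```bash
python3 -c "
from h import *
go(600,-280,330)"
```

```text
go [-0.5595, -1.0202, 0.0001] turn 0 q7 0.6 t 3.75
```

move_arm(
  motion=[
    {"delta_pos": [-0.55, -1.0, 0], "turn": 1},
    {"delta_pos": [-0.55, -1.0, 0], "turn": 1},
    {"delta_pos": [-0.55, -1.0, 0], "turn": 1},
    {"delta_pos": [-0.55, -1.0, 0], "turn": 1},
    {"delta_pos": [-0.55, -1.0, 0], "turn": 1},
    {"delta_pos": [-0.55, -1.0, 0], "turn": 1},
    {"delta_pos": [-0.55, -1.0, 0], "turn": 1},
    {"delta_pos": [-0.55, -1.0, 0], "turn": 1},
    {"delta_pos": [-0.55, -1.0, 0], "turn": 1},
    {"delta_pos": [-0.55, -1.0, 0], "turn": 1},
    {"delta_pos": [-0.55, -1.0, 0], "turn": 1},
    {"delta_pos": [-0.55, -1.0, 0], "turn": 1},
  ],
)

```text
t: 4.95
tool_pos: [598.3, -275.3, 330.3]
eef_rot: [0.575, 0.818, -0.001, 0.001]
wrist_force: [0.2, -0.2, -0.4]
width: 87.5
gripper_force: 0.0
```

move_arm(
  motion=[
    {"delta_pos": [0, 0, 0], "turn": 0},
    {"delta_pos": [0, 0, 0], "turn": 0},
  ],
)

```text
t: 5.15
tool_pos: [599.9, -268.9, 329.9]
eef_rot: [0.572, 0.82, 0.0, -0.0]
wrist_force: [-0.8, 0.3, 0.3]
width: 88.2
gripper_force: 0.0
```

```bash
python3 w.py w2 narrow_glass wide_glass strainer small_round_rest square_rest saucers
python3 -c "
from h import *
go(503,-396,180)"
```

```text
narrow_glass 0.69 uv 191 235  hsv [90.0, 14.0, 107.5] [502.05, -397.18, -0.0, 0.56]
wide_glass 0.61 uv 190 70  hsv [108.0, 17.0, 151.0] [433.34, -167.94, 0.0, 0.03]
strainer 0.65 uv 384 9 EDGE hsv [20.0, 18.0, 120.5] [637.97, 9.82, -0.17, 0.03]
small_round_rest 0.85 uv 122 133  hsv [13.0, 159.0, 78.0] [346.25, -287.35, 0.0, 0.04]
small_round_rest 0.67 uv 50 97  hsv [109.0, 202.0, 149.0] [233.26, -273.51, 0.0, 0.03]
small_round_rest 0.59 uv 76 188  hsv [65.0, 185.0, 196.0] [293.27, -399.24, 0.0, 0.08]
square_rest 0.48 uv 265 1 EDGE hsv [16.0, 134.0, 86.0] [468.1, -1.18, 1.45, 0.35]
square_rest 0.42 uv 383 8 EDGE hsv [20.0, 17.0, 157.0] [641.57, 33.62, -1.01, 0.23]
saucers 0.76 uv 309 137  hsv [110.0, 9.0, 247.0] [615.69, -194.53, 0.0, 0.02]
[ 600.08581709 -268.26031608  330.27930364] 5.5
go [-0.1723, -0.2708, 0.3004] turn 0 q7 0.86 t 5.5
```

View pics/w2.png

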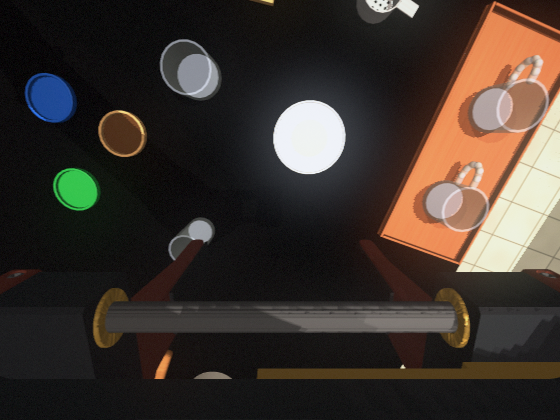

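Wrist fits agree with the scene view to 1–2 mm; the narrow glass at pixel (191,235) is partly hidden by a finger, but is at (502,-397) in both views.

move_arm(
  motion=[
    {"delta_pos": [-0.172, -0.271, 0.3], "turn": 0},
    {"delta_pos": [-0.172, -0.271, 0.3], "turn": 0},
    {"delta_pos": [-0.172, -0.271, 0.3], "turn": 0},
    {"delta_pos": [-0.172, -0.271, 0.3], "turn": 0},
    {"delta_pos": [-0.172, -0.271, 0.3], "turn": 0},
    {"delta_pos": [-0.172, -0.271, 0.3], "turn": 0},
    {"delta_pos": [-0.172, -0.271, 0.3], "turn": 0},
    {"delta_pos": [-0.172, -0.271, 0.3], "turn": 0},
  ],
)

```text
t: 6.3
tool_pos: [504.6, -395.7, 181.4]
eef_rot: [0.571, 0.821, 0.001, 0.001]
wrist_force: [0.5, -0.4, -0.0]
width: 87.9
gripper_force: 0.0
```

```bash
python3 w.py w3 narrow_glass 
python3 -c "
from h import *
go(502.5,-397,55)"
```

```text
narrow_glass 0.74 uv 277 214  hsv [90.0, 14.0, 78.0] [502.44, -397.73, -0.0, 0.05]
narrow_glass 0.34 uv 165 40 EDGE hsv [12.0, 150.0, 131.0] [375.79, -296.49, -0.0, 0.29]
[ 504.27396887 -395.83454417  181.35789752] 6.4
go [-0.0006, -0.0046, 0.2527] turn 0 q7 1.18 t 6.4
```

View pics/w3.png

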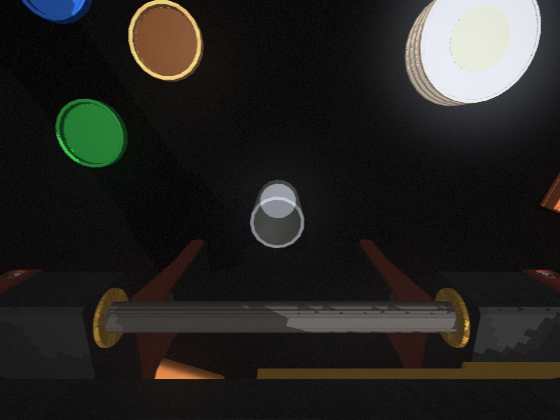

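The wrist view shows the narrow glass centred between the jaws at (277,214), with a fit error of 5%. I'll descend and grip.

move_arm(
  motion=[
    {"delta_pos": [-0.001, -0.005, 0.1], "turn": 0},
    {"delta_pos": [-0.001, -0.005, 0.17], "turn": 0},
    {"delta_pos": [-0.001, -0.005, 0.22], "turn": 0},
    {"delta_pos": [-0.001, -0.005, 0.252], "turn": 0},
    {"delta_pos": [-0.001, -0.005, 0.252], "turn": 0},
    {"delta_pos": [-0.001, -0.005, 0.252], "turn": 0},
    {"delta_pos": [-0.001, -0.005, 0.252], "turn": 0},
  ],
)

```text
t: 7.1
tool_pos: [501.3, -399.0, 55.9]
eef_rot: [0.572, 0.82, 0.0, 0.001]
wrist_force: [-0.5, 0.2, 0.8]
width: 87.9
gripper_force: 0.0
```

move_arm(
  motion=[
    {"delta_pos": [0, 0, 0], "turn": 0},
    {"delta_pos": [0, 0, 0], "turn": 0},
    {"delta_pos": [0, 0, 0], "turn": 0},
    {"delta_pos": [0, 0, 0], "turn": 0},
    {"delta_pos": [0, 0, 0], "turn": 0},
    {"delta_pos": [0, 0, 0], "turn": 0},
    {"delta_pos": [0, 0, 0], "turn": 0},
    {"delta_pos": [0, 0, 0], "turn": 0},
    {"delta_pos": [0, 0, 0], "turn": 0},
    {"delta_pos": [0, 0, 0], "turn": 0},
  ],
  claw=0.4,
  grip_force=12,
)

```text
t: 8.1
tool_pos: [500.4, -398.2, 54.2]
eef_rot: [0.572, 0.82, 0.0, 0.0]
wrist_force: [2.0, 0.1, -0.1]
width: 45.2
gripper_force: 12.0
```

move_arm(
  motion=[
    {"delta_pos": [0, 0, -0.05], "turn": 0},
    {"delta_pos": [0, 0, -0.12], "turn": 0},
    {"delta_pos": [0, 0, -0.18], "turn": 0},
    {"delta_pos": [0.06, -0.04, -0.18], "turn": 0},
    {"delta_pos": [0.13, -0.09, -0.18], "turn": 0},
    {"delta_pos": [0.2, -0.136, -0.18], "turn": 0},
    {"delta_pos": [0.26, -0.176, -0.18], "turn": 0},
    {"delta_pos": [0.3, -0.203, -0.18], "turn": 0},
    {"delta_pos": [0.315, -0.214, -0.18], "turn": 0},
    {"delta_pos": [0.315, -0.214, -0.18], "turn": 0},
    {"delta_pos": [0.315, -0.214, -0.18], "turn": 0},
  ],
)

```text
t: 9.2
tool_pos: [346.7, -288.2, 144.5]
eef_rot: [0.572, 0.82, -0.0, 0.001]
wrist_force: [0.5, 0.6, -1.0]
width: 45.4
gripper_force: 12.0
```

```bash
python3 w.py w4 small_round_rest wide_glass
python3 -c "
from h import *
go(346.3,-287,60)
import w
w.look(['narrow_glass'],None,85)"
```

```text
small_round_rest 0.9 uv 194 263  hsv [65.0, 168.0, 212.0] [294.2, -399.05, 0.0, 3.8]
small_round_rest 0.77 uv 279 194  hsv [12.0, 116.0, 209.0] [345.73, -287.23, 0.0, 0.67]
small_round_rest 0.72 uv 173 151  hsv [98.0, 150.0, 255.0] [233.26, -273.54, 0.0, 0.02]
wide_glass 0.71 uv 437 115  hsv [103.0, 8.0, 158.0] [432.92, -167.7, 0.0, 0.02]
[ 346.45003389 -288.2254292   144.23869337] 9.35
go [0.0026, 0.0006, 0.1685] turn 0 q7 1.12 t 9.35
narrow_glass 0.91 uv 281 275  hsv [50.0, 8.0, 164.0] [347.6, -290.08, -0.0, 0.43]
```

View pics/w4.png

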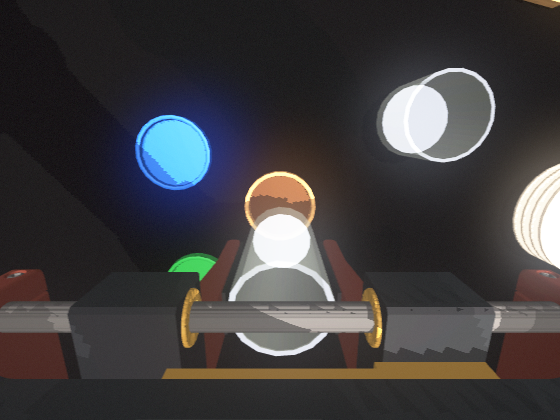

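The glass's wrist picture lines up with the rest (pixel columns 281 and 279). I'll lower it gently.

move_arm(
  motion=[
    {"delta_pos": [0.002, 0.001, 0.05], "turn": 0},
    {"delta_pos": [0.002, 0.001, 0.09], "turn": 0},
    {"delta_pos": [0.002, 0.001, 0.12], "turn": 0},
    {"delta_pos": [0.002, 0.001, 0.145], "turn": 0},
    {"delta_pos": [0.002, 0.001, 0.16], "turn": 0},
    {"delta_pos": [0.002, 0.001, 0.165], "turn": 0},
    {"delta_pos": [0.002, 0.001, 0.165], "turn": 0},
    {"delta_pos": [0.002, 0.001, 0.165], "turn": 0},
    {"delta_pos": [0.002, 0.001, 0.165], "turn": 0},
  ],
)

```text
t: 10.35
tool_pos: [345.8, -286.5, 62.2]
eef_rot: [0.572, 0.82, 0.0, 0.001]
wrist_force: [0.3, 0.3, -1.2]
width: 45.4
gripper_force: 12.0
```

move_arm(
  motion=[
    {"delta_pos": [0, 0, 0.002], "turn": 0},
    {"delta_pos": [0, 0, 0.004], "turn": 0},
    {"delta_pos": [0, 0, 0.005], "turn": 0},
    {"delta_pos": [0, 0, 0.006], "turn": 0},
    {"delta_pos": [0, 0, 0.006], "turn": 0},
  ],
)

```text
t: 10.85
tool_pos: [345.4, -286.2, 58.6]
eef_rot: [0.572, 0.82, -0.0, -0.0]
wrist_force: [0.5, 0.1, -0.8]
width: 45.3
gripper_force: 12.0
```

move_arm(
  motion=[
    {"delta_pos": [0, 0, 0.0005], "turn": 0},
    {"delta_pos": [0, 0, 0.001], "turn": 0},
    {"delta_pos": [0, 0, 0.0015], "turn": 0},
    {"delta_pos": [0, 0, 0.002], "turn": 0},
    {"delta_pos": [0, 0, 0.002], "turn": 0},
  ],
)

```text
t: 11.35
tool_pos: [345.6, -286.3, 58.0]
eef_rot: [0.572, 0.82, 0.0, 0.0]
wrist_force: [-0.3, 0.3, 6.1]
width: 45.3
gripper_force: 12.0
```

move_arm(
  motion=[
    {"delta_pos": [0, 0, 0], "turn": 0},
    {"delta_pos": [0, 0, 0], "turn": 0},
    {"delta_pos": [0, 0, 0], "turn": 0},
    {"delta_pos": [0, 0, 0], "turn": 0},
    {"delta_pos": [0, 0, 0], "turn": 0},
    {"delta_pos": [0, 0, -0.05], "turn": 0},
    {"delta_pos": [0, 0, -0.13], "turn": 0},
    {"delta_pos": [0, 0, -0.2], "turn": 0},
    {"delta_pos": [0, 0, -0.27], "turn": 0},
    {"delta_pos": [0, 0, -0.27], "turn": 0},
    {"delta_pos": [0, 0, -0.27], "turn": 0},
    {"delta_pos": [0, 0, -0.27], "turn": 0},
  ],
  claw=1.0,
)

```text
t: 12.55
tool_pos: [344.9, -285.7, 191.7]
eef_rot: [0.572, 0.82, -0.0, -0.001]
wrist_force: [-0.1, -0.3, -0.3]
width: 87.7
gripper_force: 0.0
```

Run:
```python
from w import *
look(['narrow_glass','small_round_rest'],'w5',4)
o=get_obs();print(o['tool_pos'],o['width'],o['t'])
go(433,-167.8,194)
```

```text
narrow_glass 0.77 uv 282 213  hsv [30.0, 12.0, 213.0] [346.11, -286.09, -0.0, 0.03]
small_round_rest 0.91 uv 190 152  hsv [97.0, 145.0, 255.0] [235.45, -272.68, 0.0, 0.09]
small_round_rest 0.84 uv 279 185  hsv [12.0, 111.0, 211.0] [344.16, -285.08, 0.0, 1.9]
small_round_rest 0.8 uv 220 268  hsv [66.0, 161.0, 220.0] [300.08, -395.62, 0.0, 0.8]
[ 344.73832859 -285.89833929  191.53542689] 87.27739232720533 12.7
go [0.1608, 0.2472, -0.0052] turn 0 q7 1.05 t 12.7
```

View pics/w5.png

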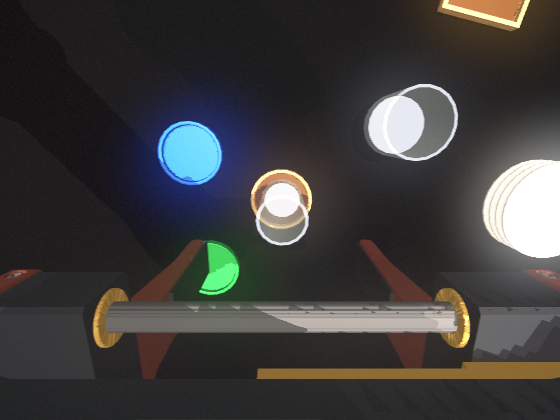

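Narrow glass stands at (346.1,-286.1), rest at (346,-287.3): pixel (282,213), upright and centred. Next, the wide glass.

move_arm(
  motion=[
    {"delta_pos": [0.161, 0.247, 0], "turn": 0},
    {"delta_pos": [0.161, 0.247, 0], "turn": 0},
    {"delta_pos": [0.161, 0.247, 0], "turn": 0},
    {"delta_pos": [0.161, 0.247, 0], "turn": 0},
    {"delta_pos": [0.161, 0.247, 0.1], "turn": 0},
    {"delta_pos": [0.161, 0.247, 0.12], "turn": 0},
    {"delta_pos": [0.161, 0.247, 0.12], "turn": 0},
    {"delta_pos": [0.161, 0.247, 0.12], "turn": 0},
  ],
)

```text
t: 13.5
tool_pos: [433.4, -168.9, 133.2]
eef_rot: [0.573, 0.82, -0.0, -0.0]
wrist_force: [0.9, 0.5, 0.3]
width: 88.0
gripper_force: 0.0
```

Run:
```python
from w import *
look(['wide_glass'])
go(433,-167.8,40)
```

```text
wide_glass 0.81 uv 280 222  hsv [105.0, 4.0, 253.0] [433.02, -167.58, -0.0, 0.02]
go [0.0029, -0.0018, 0.1878] turn 0 q7 0.8 t 13.6
```

move_arm(
  motion=[
    {"delta_pos": [0.003, -0.001, 0.05], "turn": 0},
    {"delta_pos": [0.003, -0.001, 0.1], "turn": 0},
    {"delta_pos": [0.003, -0.001, 0.14], "turn": 0},
    {"delta_pos": [0.003, -0.001, 0.17], "turn": 0},
    {"delta_pos": [0.003, -0.001, 0.187], "turn": 0},
    {"delta_pos": [0.003, -0.001, 0.187], "turn": 0},
    {"delta_pos": [0.003, -0.001, 0.187], "turn": 0},
  ],
)

```text
t: 14.3
tool_pos: [433.2, -167.1, 40.0]
eef_rot: [0.572, 0.82, 0.0, 0.001]
wrist_force: [0.1, 0.4, 0.3]
width: 87.5
gripper_force: 0.0
```

move_arm(
  motion=[
    {"delta_pos": [0, 0, 0], "turn": 0},
    {"delta_pos": [0, 0, 0], "turn": 0},
    {"delta_pos": [0, 0, 0], "turn": 0},
    {"delta_pos": [0, 0, 0], "turn": 0},
    {"delta_pos": [0, 0, 0], "turn": 0},
    {"delta_pos": [0, 0, 0], "turn": 0},
    {"delta_pos": [0, 0, 0], "turn": 0},
    {"delta_pos": [0, 0, 0], "turn": 0},
  ],
  claw=0.65,
  grip_force=12,
)

```text
t: 15.1
tool_pos: [432.7, -166.8, 39.5]
eef_rot: [0.572, 0.82, 0.0, 0.0]
wrist_force: [0.1, 1.6, 6.2]
width: 64.3
gripper_force: 12.0
```

Run:
```python
from w import *
print(get_obs()['tool_pos']);go(616,216,150)
```

```text
[ 432.73159291 -166.84882662   39.49531168]
go [0.5921, 0.6084, -0.2207] turn 0 q7 0.92 t 15.1
```

move_arm(
  motion=[
    {"delta_pos": [0, 0, -0.05], "turn": 0},
    {"delta_pos": [0, 0, -0.13], "turn": 0},
    {"delta_pos": [0, 0, -0.22], "turn": 0},
    {"delta_pos": [0.05, 0.05, -0.22], "turn": 0},
    {"delta_pos": [0.11, 0.113, -0.22], "turn": 0},
    {"delta_pos": [0.18, 0.185, -0.22], "turn": 0},
    {"delta_pos": [0.25, 0.257, -0.22], "turn": 0},
    {"delta_pos": [0.32, 0.329, -0.22], "turn": 0},
    {"delta_pos": [0.39, 0.401, -0.22], "turn": 0},
    {"delta_pos": [0.46, 0.473, -0.22], "turn": 0},
    {"delta_pos": [0.52, 0.534, -0.22], "turn": 0},
    {"delta_pos": [0.592, 0.608, -0.22], "turn": 0},
  ],
)

```text
t: 16.3
tool_pos: [614.9, 215.5, 148.6]
eef_rot: [0.572, 0.82, -0.001, -0.0]
wrist_force: [0.7, -0.2, -1.3]
width: 64.6
gripper_force: 12.0
```

move_arm(
  motion=[
    {"delta_pos": [0, 0, 0], "turn": 0},
    {"delta_pos": [0, 0, 0], "turn": 0},
    {"delta_pos": [0, 0, 0], "turn": 0},
  ],
)

```text
t: 16.6
tool_pos: [614.4, 212.8, 148.6]
eef_rot: [0.573, 0.82, -0.001, -0.0]
wrist_force: [-0.9, 0.3, -1.1]
width: 64.5
gripper_force: 12.0
```

Run:
```python
from w import *
look(['large_round_rest','jar','oblong_rest'],'w6')
look(['wide_glass'],None,110)
o=get_obs();print(o['tool_pos'],o['width'],o['wrist_force'])
go(616,216,47)
```

```text
large_round_rest 0.58 uv 284 185  hsv [13.0, 126.0, 231.0] [615.66, 215.86, 0.0, 0.99]
jar 0.56 uv 42 21 EDGE hsv [42.0, 11.0, 98.0] [363.27, 311.52, -0.36, 0.01]
oblong_rest 0.78 uv 498 10 EDGE hsv [2.0, 188.0, 255.0] [697.97, 488.84, -0.51, 0.03]
oblong_rest 0.74 uv 270 18 EDGE hsv [15.0, 124.0, 241.0] [518.61, 403.37, 2.45, 0.02]
wide_glass 0.72 uv 281 270  hsv [83.0, 8.0, 241.0] [615.28, 212.71, -0.0, 0.35]
[614.92336604 213.64898463 149.39939177] 64.4687734583965 [ 0.04143131 -0.6874215  -1.9104162 ]
go [0.0037, 0.0036, 0.2048] turn 0 q7 0.13 t 16.9
```

View pics/w6.png

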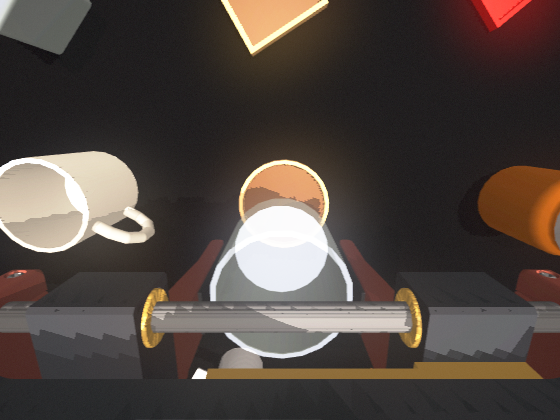

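Glass (column 281) and rest (284) line up; the small offset is corrected on the way down.

move_arm(
  motion=[
    {"delta_pos": [0.004, 0.004, 0.05], "turn": 0},
    {"delta_pos": [0.004, 0.004, 0.1], "turn": 0},
    {"delta_pos": [0.004, 0.004, 0.14], "turn": 0},
    {"delta_pos": [0.004, 0.004, 0.17], "turn": 0},
    {"delta_pos": [0.004, 0.004, 0.19], "turn": 0},
    {"delta_pos": [0.004, 0.004, 0.203], "turn": 0},
    {"delta_pos": [0.004, 0.004, 0.203], "turn": 0},
    {"delta_pos": [0.004, 0.004, 0.203], "turn": 0},
    {"delta_pos": [0.004, 0.004, 0.203], "turn": 0},
  ],
)

```text
t: 17.8
tool_pos: [616.8, 217.2, 48.6]
eef_rot: [0.572, 0.82, 0.001, 0.0]
wrist_force: [-0.1, 0.3, -1.5]
width: 64.6
gripper_force: 12.0
```

move_arm(
  motion=[
    {"delta_pos": [0, 0, 0.002], "turn": 0},
    {"delta_pos": [0, 0, 0.004], "turn": 0},
    {"delta_pos": [0, 0, 0.005], "turn": 0},
    {"delta_pos": [0, 0, 0.006], "turn": 0},
    {"delta_pos": [0, 0, 0.006], "turn": 0},
  ],
)

```text
t: 18.3
tool_pos: [616.1, 217.0, 44.5]
eef_rot: [0.572, 0.82, -0.0, -0.0]
wrist_force: [0.4, 0.5, -0.8]
width: 64.5
gripper_force: 12.0
```

move_arm(
  motion=[
    {"delta_pos": [0, -0.001, 0.0005], "turn": 0},
    {"delta_pos": [0, -0.001, 0.001], "turn": 0},
    {"delta_pos": [0, -0.001, 0.0015], "turn": 0},
    {"delta_pos": [0, -0.001, 0.002], "turn": 0},
    {"delta_pos": [0, -0.001, 0.002], "turn": 0},
  ],
)

```text
t: 18.8
tool_pos: [615.7, 216.9, 43.6]
eef_rot: [0.572, 0.82, -0.0, -0.0]
wrist_force: [-0.4, -0.4, -1.2]
width: 64.6
gripper_force: 12.0
```

move_arm(
  motion=[
    {"delta_pos": [0, 0, 0.0005], "turn": 0},
    {"delta_pos": [0, 0, 0.001], "turn": 0},
    {"delta_pos": [0, 0, 0.0015], "turn": 0},
    {"delta_pos": [0, 0, 0.002], "turn": 0},
    {"delta_pos": [0, 0, 0.002], "turn": 0},
  ],
)

```text
t: 19.3
tool_pos: [615.7, 216.9, 43.6]
eef_rot: [0.572, 0.82, 0.0, -0.0]
wrist_force: [-3.0, -1.2, 8.1]
width: 64.6
gripper_force: 12.0
```

Contact at 8 N. I'll release and lift straight up.

move_arm(
  motion=[
    {"delta_pos": [0, 0, 0], "turn": 0},
    {"delta_pos": [0, 0, 0], "turn": 0},
    {"delta_pos": [0, 0, 0], "turn": 0},
    {"delta_pos": [0, 0, 0], "turn": 0},
    {"delta_pos": [0, 0, 0], "turn": 0},
    {"delta_pos": [0, 0, -0.05], "turn": 0},
    {"delta_pos": [0, 0, -0.13], "turn": 0},
    {"delta_pos": [0, 0, -0.22], "turn": 0},
    {"delta_pos": [0, 0, -0.3], "turn": 0},
    {"delta_pos": [0, 0, -0.3], "turn": 0},
    {"delta_pos": [0, 0, -0.3], "turn": 0},
  ],
  claw=1.0,
)

```text
t: 20.4
tool_pos: [616.1, 217.1, 193.6]
eef_rot: [0.572, 0.82, 0.001, 0.0]
wrist_force: [1.2, 0.8, -0.7]
width: 88.0
gripper_force: 0.0
```

Run:
```python
from w import *
look(['wide_glass'],None,4)
look(['jar','large_round_rest'])
o=get_obs();print(o['tool_pos'],o['width'],o['joint_positions'])
for j in(-.34,-.34+np.pi/2):go(365.4,311,195,j)
```

```text
wide_glass 0.71 uv 280 207  hsv [31.5, 7.0, 240.0] [616.59, 216.3, -0.0, 0.02]
jar 0.75 uv 60 27 EDGE hsv [40.0, 11.0, 106.0] [363.16, 311.26, 1.22, 0.02]
large_round_rest 0.61 uv 281 178  hsv [13.0, 120.0, 225.0] [616.11, 215.88, 0.0, 2.97]
[614.89245299 216.64022961 191.06923656] 87.90579161026157 [-0.71592499  0.5113388   0.39453457  1.68168799 -0.22563841  0.99641932
  0.10963777]
go [0.3495, -0.4031, -0.0069] turn 0.8819 q7 0.11 t 20.65
go [0.3495, -0.4031, -0.0069] turn -1.1181 q7 0.11 t 20.65
```

Wide glass at (616.6,216.3) on rest (616,216): good. Now the jar.

move_arm(
  motion=[
    {"delta_pos": [0.349, -0.403, 0], "turn": 0.88},
    {"delta_pos": [0.349, -0.403, 0], "turn": 0.88},
    {"delta_pos": [0.349, -0.403, 0], "turn": 0.88},
    {"delta_pos": [0.349, -0.403, 0], "turn": 0.88},
    {"delta_pos": [0.349, -0.403, 0], "turn": 0.88},
    {"delta_pos": [0.349, -0.403, 0], "turn": 0.88},
    {"delta_pos": [0.349, -0.403, 0], "turn": 0.88},
    {"delta_pos": [0.349, -0.403, 0], "turn": 0.88},
    {"delta_pos": [0.349, -0.403, 0], "turn": 0.88},
  ],
)

```text
t: 21.55
tool_pos: [367.7, 310.4, 192.6]
eef_rot: [0.817, 0.577, 0.0, 0.0]
wrist_force: [0.2, 0.2, 0.2]
width: 87.9
gripper_force: 0.0
```

Run:
```python
from w import *
look(['jar'],'w7')
o=get_obs();print(o['tool_pos'])
for j in(-.34,):go(365,311,40,j)
```

```text
jar 0.6 uv 278 207  hsv [9.5, 1.0, 255.0] [365.4, 310.28, -0.35, 0.06]
[367.67598641 310.25550045 192.58811795]
go [-0.0003, -0.0057, 0.3052] turn -0.0013 q7 -1.0 t 21.65
```

View pics/w7.png

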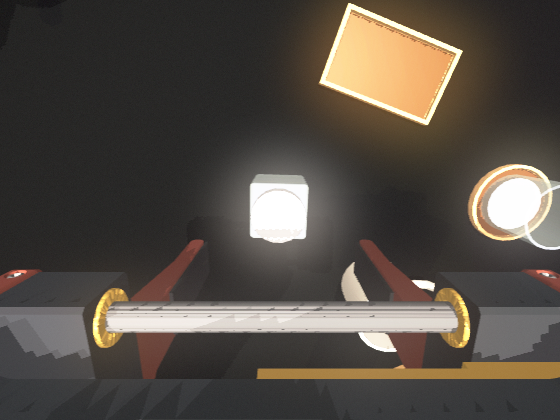

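The jar at (278,207) is square to the jaws and 16 mm clear on both sides; the mug is well off. I'll descend.

move_arm(
  motion=[
    {"delta_pos": [0, -0.005, 0.1], "turn": 0},
    {"delta_pos": [0, -0.005, 0.18], "turn": 0},
    {"delta_pos": [0, -0.005, 0.24], "turn": 0},
    {"delta_pos": [0, -0.005, 0.28], "turn": 0},
    {"delta_pos": [0, -0.005, 0.305], "turn": 0},
    {"delta_pos": [0, -0.005, 0.305], "turn": 0},
    {"delta_pos": [0, -0.005, 0.305], "turn": 0},
    {"delta_pos": [0, -0.005, 0.305], "turn": 0},
  ],
)

```text
t: 22.45
tool_pos: [364.8, 312.4, 41.2]
eef_rot: [0.816, 0.578, 0.001, -0.0]
wrist_force: [0.2, 0.1, 0.2]
width: 88.1
gripper_force: 0.0
```

move_arm(
  motion=[
    {"delta_pos": [0, 0, 0], "turn": 0},
    {"delta_pos": [0, 0, 0], "turn": 0},
    {"delta_pos": [0, 0, 0], "turn": 0},
    {"delta_pos": [0, 0, 0], "turn": 0},
    {"delta_pos": [0, 0, 0], "turn": 0},
    {"delta_pos": [0, 0, 0], "turn": 0},
    {"delta_pos": [0, 0, 0], "turn": 0},
    {"delta_pos": [0, 0, 0], "turn": 0},
    {"delta_pos": [0, 0, 0], "turn": 0},
  ],
  claw=0.5,
  grip_force=20,
)

```text
t: 23.35
tool_pos: [364.3, 312.1, 40.4]
eef_rot: [0.816, 0.578, 0.0, -0.0]
wrist_force: [1.3, 0.9, 4.9]
width: 56.0
gripper_force: 19.9
```

Run:
```python
from w import *
o=get_obs();print(o['tool_pos'],o['width'])
go(460,-9.3,150,.12)
```

```text
[364.30887698 312.06874931  40.3798036 ] 56.04052646243759
go [-0.5425, 0.3941, -0.2195] turn -0.584 q7 -0.81 t 23.35
```

move_arm(
  motion=[
    {"delta_pos": [0, 0, -0.05], "turn": 0},
    {"delta_pos": [0, 0, -0.13], "turn": 0},
    {"delta_pos": [0, 0, -0.21], "turn": 0},
    {"delta_pos": [0, 0, -0.26], "turn": 0},
    {"delta_pos": [0, 0, -0.26], "turn": 0},
    {"delta_pos": [0, 0, -0.26], "turn": 0},
  ],
)

```text
t: 23.95
tool_pos: [363.0, 311.6, 169.2]
eef_rot: [0.816, 0.578, -0.001, -0.0]
wrist_force: [0.8, -0.5, -3.7]
width: 56.3
gripper_force: 19.9
```

move_arm(
  motion=[
    {"delta_pos": [-0.05, 0.036, 0], "turn": -0.05},
    {"delta_pos": [-0.11, 0.08, 0], "turn": -0.12},
    {"delta_pos": [-0.18, 0.131, 0], "turn": -0.2},
    {"delta_pos": [-0.25, 0.182, 0], "turn": -0.28},
    {"delta_pos": [-0.32, 0.232, 0], "turn": -0.36},
    {"delta_pos": [-0.39, 0.283, 0], "turn": -0.44},
    {"delta_pos": [-0.46, 0.334, 0], "turn": -0.52},
    {"delta_pos": [-0.51, 0.37, 0], "turn": -0.584},
    {"delta_pos": [-0.542, 0.394, 0], "turn": -0.584},
    {"delta_pos": [-0.542, 0.394, 0.04], "turn": -0.584},
    {"delta_pos": [-0.542, 0.394, 0.06], "turn": -0.584},
    {"delta_pos": [-0.542, 0.394, 0.06], "turn": -0.584},
  ],
)

```text
t: 25.15
tool_pos: [457.3, -9.1, 137.5]
eef_rot: [0.663, 0.748, -0.003, -0.002]
wrist_force: [-0.4, 0.4, -3.7]
width: 56.4
gripper_force: 19.9
```

Run:
```python
from w import *
o=get_obs();print(o['tool_pos'],o['width'])
look(['square_rest'],'w8')
look(['jar'],None,o['tool_pos'][2]-40.4)
go(460,-9.3,48,.12)
```

```text
[457.26293208  -9.12782728 137.50864674] 56.37047262217843
square_rest 0.72 uv 284 187  hsv [14.0, 131.0, 245.0] [460.08, -7.53, 1.71, 0.99]
jar 0.67 uv 281 279  hsv [15.0, 14.0, 240.0] [459.73, -11.71, 1.67, 0.32]
go [-0.0013, 0.0002, 0.1845] turn 0.0014 q7 0.27 t 25.35
```

View pics/w8.png

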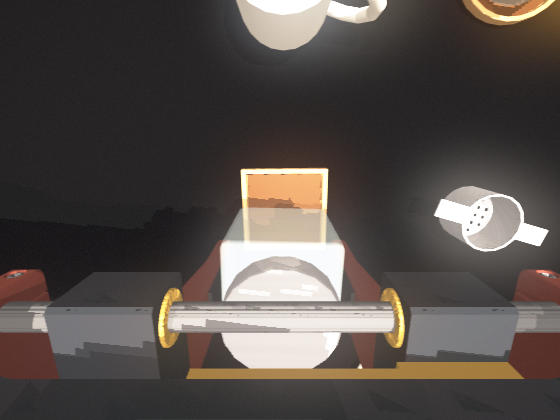

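The rest is at columns 241–328 and the jar at 221–343, parallel. The offset came from settling lag, so I'll lower the jar.

move_arm(
  motion=[
    {"delta_pos": [0, 0, 0.05], "turn": 0},
    {"delta_pos": [0, 0, 0.09], "turn": 0},
    {"delta_pos": [0, 0, 0.13], "turn": 0},
    {"delta_pos": [0, 0, 0.16], "turn": 0},
    {"delta_pos": [0, 0, 0.175], "turn": 0},
    {"delta_pos": [0, 0, 0.175], "turn": 0},
    {"delta_pos": [0, 0, 0.175], "turn": 0},
    {"delta_pos": [0, 0, 0.175], "turn": 0},
  ],
)

```text
t: 26.15
tool_pos: [460.5, -9.0, 53.4]
eef_rot: [0.663, 0.748, 0.001, 0.0]
wrist_force: [0.1, 0.3, -4.5]
width: 56.0
gripper_force: 19.9
```

Run:
```python
from w import *
o=get_obs();print(o['tool_pos'],o['width'])
go(460,-8.2,44.5,.12)
```

```text
[460.45550811  -9.02140924  53.44378766] 55.992194433152754
go [0.0017, -0.0007, 0.0179] turn 0.0003 q7 0.42 t 26.15
```

move_arm(
  motion=[
    {"delta_pos": [0.0015, -0.0005, 0.005], "turn": 0},
    {"delta_pos": [0.0015, -0.0005, 0.01], "turn": 0},
    {"delta_pos": [0.0015, -0.0005, 0.013], "turn": 0},
    {"delta_pos": [0.0015, -0.0005, 0.015], "turn": 0},
    {"delta_pos": [0.0015, -0.0005, 0.016], "turn": 0},
    {"delta_pos": [0.0015, -0.0005, 0.017], "turn": 0},
    {"delta_pos": [0.0015, -0.0005, 0.017], "turn": 0},
  ],
)

```text
t: 26.85
tool_pos: [459.4, -8.5, 44.4]
eef_rot: [0.663, 0.748, 0.0, -0.0]
wrist_force: [-1.8, 0.1, 2.4]
width: 56.0
gripper_force: 19.9
```

move_arm(
  motion=[
    {"delta_pos": [0, 0, 0.0005], "turn": 0},
    {"delta_pos": [0, 0, 0.001], "turn": 0},
    {"delta_pos": [0, 0, 0.0015], "turn": 0},
    {"delta_pos": [0, 0, 0.0015], "turn": 0},
  ],
)

```text
t: 27.25
tool_pos: [459.4, -8.5, 44.3]
eef_rot: [0.664, 0.748, 0.0, -0.0]
wrist_force: [-5.3, -0.8, 16.3]
width: 56.2
gripper_force: 19.9
```

move_arm(
  motion=[
    {"delta_pos": [0, 0, -0.001], "turn": 0},
    {"delta_pos": [0, 0, -0.001], "turn": 0},
    {"delta_pos": [0, 0, -0.001], "turn": 0},
    {"delta_pos": [0, 0, -0.001], "turn": 0},
    {"delta_pos": [0, 0, -0.001], "turn": 0},
    {"delta_pos": [0, 0, -0.001], "turn": 0},
    {"delta_pos": [0, 0, -0.05], "turn": 0},
    {"delta_pos": [0, 0, -0.13], "turn": 0},
    {"delta_pos": [0, 0, -0.22], "turn": 0},
    {"delta_pos": [0, 0, -0.3], "turn": 0},
    {"delta_pos": [0, 0, -0.3], "turn": 0},
    {"delta_pos": [0, 0, -0.3], "turn": 0},
  ],
  claw=1.0,
)

```text
t: 28.45
tool_pos: [459.8, -8.0, 194.0]
eef_rot: [0.663, 0.748, 0.001, 0.0]
wrist_force: [-0.8, 0.4, -0.7]
width: 87.8
gripper_force: 0.0
```

Run:
```python
from w import *
look(['jar'],'w9',4)
look(['strainer','square_rest'])
o=get_obs();print(o['tool_pos'],o['width'],o['joint_positions'])
go(638,10,180,np.pi/2-.16)
```

```text
jar 0.69 uv 280 208  hsv [14.0, 13.0, 243.0] [459.99, -9.94, 1.66, 0.05]
jar 0.31 uv 454 27 EDGE hsv [14.0, 125.0, 155.0] [577.62, 231.88, -0.75, 0.93]
strainer 0.63 uv 448 204  hsv [13.0, 20.0, 207.0] [637.5, 9.45, 2.98, 0.08]
strainer 0.52 uv 370 350  hsv [17.0, 1.0, 255.0] [593.81, -184.61, 2.93, 0.51]
square_rest 0.91 uv 280 183  hsv [16.0, 109.0, 222.0] [459.75, -8.88, 0.13, 1.88]
[458.58910514  -8.60517037 192.26522045] 87.88678810988871 [-0.70785009  0.20730567  0.67740945  2.13812474 -0.17132216  0.85084502
  0.19285815]
go [-0.006, 0.3608, 0.0236] turn -1.6436 q7 0.19 t 28.7
```

View pics/w9.png

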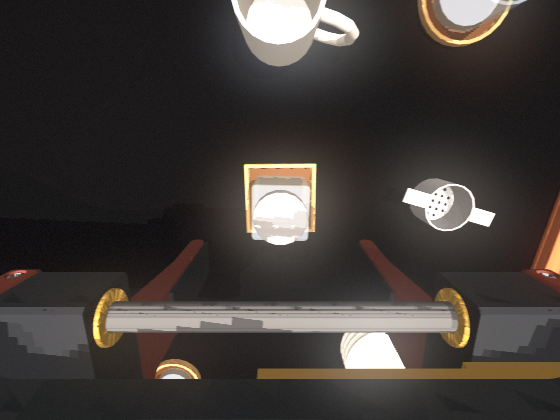

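The jar sits upright, parallel and centred in the square rest (pixels ~(280,200)): off by 1 mm and 2°. The strainer is at (448,204); its ears lie at yaw −0.16, so I'll grip across them.

move_arm(
  motion=[
    {"delta_pos": [-0.006, 0.36, 0], "turn": -1},
    {"delta_pos": [-0.006, 0.36, 0], "turn": -1},
    {"delta_pos": [-0.006, 0.36, 0], "turn": -1},
    {"delta_pos": [-0.006, 0.36, 0], "turn": -1},
    {"delta_pos": [-0.006, 0.36, 0], "turn": -1},
    {"delta_pos": [-0.006, 0.36, 0], "turn": -1},
    {"delta_pos": [-0.006, 0.36, 0], "turn": -1},
  ],
)

```text
t: 29.4
tool_pos: [638.1, 9.7, 191.8]
eef_rot: [0.327, 0.945, -0.001, -0.001]
wrist_force: [-0.9, 1.0, 0.2]
width: 87.7
gripper_force: 0.0
```

move_arm(
  motion=[
    {"delta_pos": [0, 0, 0], "turn": -0.644},
    {"delta_pos": [0, 0, 0], "turn": -0.644},
    {"delta_pos": [0, 0, 0], "turn": -0.644},
    {"delta_pos": [0, 0, 0], "turn": -0.644},
    {"delta_pos": [0, 0, 0], "turn": -0.644},
    {"delta_pos": [0, 0, 0], "turn": -0.644},
    {"delta_pos": [0, 0, 0], "turn": -0.644},
  ],
)

```text
t: 30.1
tool_pos: [638.3, 10.2, 193.1]
eef_rot: [0.081, 0.997, -0.0, -0.0]
wrist_force: [0.5, 0.3, -0.2]
width: 87.8
gripper_force: 0.0
```

Run:
```python
from w import *
look(['strainer'],'w10')
o=get_obs();print(o['tool_pos'],o['width'])
go(637.5,9.5,30.5,np.pi/2-.16)
```

```text
strainer 0.84 uv 280 200  hsv [14.0, 22.0, 181.0] [637.24, 10.02, -0.15, 0.02]
strainer 0.65 uv 413 16 EDGE hsv [18.0, 46.0, 144.0] [457.15, 171.03, -0.3, 0.38]
[638.42089937  10.22959822 193.22621912] 87.82215685279286
go [0.0015, -0.0017, 0.3255] turn -0.0005 q7 1.45 t 30.2
```

View pics/w10.png

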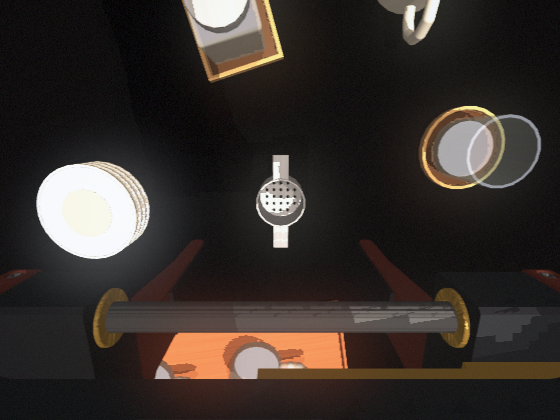

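The strainer at (280,200) is centred, with its ears square to the jaw line. I'll descend and grip at 30 mm height so that the fingertips clear the rest rim later.

move_arm(
  motion=[
    {"delta_pos": [0.002, -0.001, 0.1], "turn": 0},
    {"delta_pos": [0.002, -0.001, 0.18], "turn": 0},
    {"delta_pos": [0.002, -0.001, 0.24], "turn": 0},
    {"delta_pos": [0.002, -0.001, 0.29], "turn": 0},
    {"delta_pos": [0.002, -0.001, 0.315], "turn": 0},
    {"delta_pos": [0.002, -0.001, 0.325], "turn": 0},
    {"delta_pos": [0.002, -0.001, 0.325], "turn": 0},
    {"delta_pos": [0.002, -0.001, 0.325], "turn": 0},
  ],
)

```text
t: 31.0
tool_pos: [638.4, 9.8, 32.2]
eef_rot: [0.08, 0.997, 0.0, 0.001]
wrist_force: [0.8, 0.1, -0.3]
width: 88.0
gripper_force: 0.0
```

move_arm(
  motion=[
    {"delta_pos": [0, 0, 0], "turn": 0},
    {"delta_pos": [0, 0, 0], "turn": 0},
    {"delta_pos": [0, 0, 0], "turn": 0},
    {"delta_pos": [0, 0, 0], "turn": 0},
    {"delta_pos": [0, 0, 0], "turn": 0},
    {"delta_pos": [0, 0, 0], "turn": 0},
    {"delta_pos": [0, 0, 0], "turn": 0},
    {"delta_pos": [0, 0, 0], "turn": 0},
    {"delta_pos": [0, 0, 0], "turn": 0},
  ],
  claw=0.48,
  grip_force=10,
)

```text
t: 31.9
tool_pos: [637.5, 9.8, 31.0]
eef_rot: [0.08, 0.997, 0.0, 0.0]
wrist_force: [-0.8, -0.2, 3.3]
width: 52.4
gripper_force: 10.0
```

Run:
```python
from w import *
o=get_obs();print(o['tool_pos'],o['width'])
go(518.2,402.8,135,2.46-np.pi/2)
```

```text
[637.48143478   9.82558704  31.02179744] 52.44561290815643
go [0.3604, 0.7381, -0.2079] turn 0.6647 q7 1.51 t 31.9
```

move_arm(
  motion=[
    {"delta_pos": [0, 0, -0.05], "turn": 0},
    {"delta_pos": [0, 0, -0.13], "turn": 0},
    {"delta_pos": [0, 0, -0.21], "turn": 0},
    {"delta_pos": [0, 0, -0.28], "turn": 0},
    {"delta_pos": [0, 0, -0.28], "turn": 0},
  ],
)

```text
t: 32.4
tool_pos: [640.4, 9.6, 175.9]
eef_rot: [0.08, 0.997, 0.001, 0.004]
wrist_force: [1.8, -0.3, -1.0]
width: 52.8
gripper_force: 10.0
```

move_arm(
  motion=[
    {"delta_pos": [0.02, 0.05, 0], "turn": 0.05},
    {"delta_pos": [0.06, 0.12, 0], "turn": 0.12},
    {"delta_pos": [0.1, 0.205, 0], "turn": 0.2},
    {"delta_pos": [0.14, 0.287, 0], "turn": 0.28},
    {"delta_pos": [0.18, 0.37, 0], "turn": 0.36},
    {"delta_pos": [0.22, 0.45, 0], "turn": 0.44},
    {"delta_pos": [0.26, 0.532, 0], "turn": 0.52},
    {"delta_pos": [0.3, 0.614, 0], "turn": 0.6},
    {"delta_pos": [0.335, 0.686, 0], "turn": 0.664},
    {"delta_pos": [0.36, 0.738, 0], "turn": 0.664},
    {"delta_pos": [0.36, 0.738, 0.03], "turn": 0.664},
    {"delta_pos": [0.36, 0.738, 0.06], "turn": 0.664},
  ],
)

```text
t: 33.6
tool_pos: [517.5, 402.9, 139.0]
eef_rot: [0.333, 0.943, -0.001, -0.0]
wrist_force: [0.3, -0.5, -0.5]
width: 52.4
gripper_force: 10.0
```

move_arm(
  motion=[
    {"delta_pos": [0, 0, 0], "turn": 0},
    {"delta_pos": [0, 0, 0], "turn": 0},
    {"delta_pos": [0, 0, 0], "turn": 0},
    {"delta_pos": [0, 0, 0], "turn": 0},
  ],
)

```text
t: 34.0
tool_pos: [519.1, 402.2, 141.6]
eef_rot: [0.335, 0.942, 0.0, 0.0]
wrist_force: [-0.1, 1.2, -1.0]
width: 52.8
gripper_force: 10.0
```

Run:
```python
from w import *
o=get_obs();print(o['tool_pos'],o['width'],o['wrist_force'])
look(['oblong_rest'],'w11')
look(['strainer'],None,o['tool_pos'][2]-31)
go(518.2,402.8,40,2.46-np.pi/2)
```

```text
[519.12504239 402.1928827  141.59916766] 52.81010607990897 [-0.09075286  1.19555619 -0.98043912]
oblong_rest 0.6 uv 280 176  hsv [18.0, 95.0, 250.0] [518.58, 402.57, 2.46, 0.98]
oblong_rest 0.6 uv 453 251  hsv [2.0, 175.0, 255.0] [698.18, 489.78, 2.65, 1.35]
strainer 0.63 uv 281 259  hsv [12.0, 11.0, 246.0] [518.83, 403.01, -0.68, 0.2]
go [0.0006, -0.0005, 0.2027] turn 0.0005 q7 0.35 t 34.2
```

View pics/w11.png

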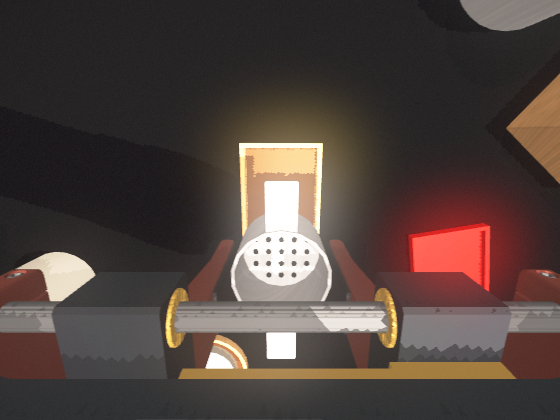

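The strainer hangs in line with the pale oblong rest (both at column 281, ears parallel); the red look-alike is at (450,260), clear. I'll lower it.

move_arm(
  motion=[
    {"delta_pos": [0.001, 0, 0.05], "turn": 0},
    {"delta_pos": [0.001, 0, 0.1], "turn": 0},
    {"delta_pos": [0.001, 0, 0.14], "turn": 0},
    {"delta_pos": [0.001, 0, 0.17], "turn": 0},
    {"delta_pos": [0.001, 0, 0.19], "turn": 0},
    {"delta_pos": [0.001, 0, 0.2], "turn": 0},
    {"delta_pos": [0.001, 0, 0.2], "turn": 0},
    {"delta_pos": [0.001, 0, 0.2], "turn": 0},
    {"delta_pos": [0.001, 0, 0.2], "turn": 0},
  ],
)

```text
t: 35.1
tool_pos: [518.5, 403.4, 41.8]
eef_rot: [0.334, 0.943, 0.001, 0.0]
wrist_force: [1.0, -0.2, -0.6]
width: 52.5
gripper_force: 10.0
```

move_arm(
  motion=[
    {"delta_pos": [0, 0, 0.002], "turn": 0},
    {"delta_pos": [0, 0, 0.004], "turn": 0},
    {"delta_pos": [0, 0, 0.006], "turn": 0},
    {"delta_pos": [0, 0, 0.007], "turn": 0},
    {"delta_pos": [0, 0, 0.007], "turn": 0},
  ],
)

```text
t: 35.6
tool_pos: [517.8, 403.0, 37.3]
eef_rot: [0.334, 0.943, -0.0, -0.0]
wrist_force: [0.4, -0.3, -1.1]
width: 52.6
gripper_force: 10.0
```

move_arm(
  motion=[
    {"delta_pos": [0, 0, 0.001], "turn": 0},
    {"delta_pos": [0, 0, 0.002], "turn": 0},
    {"delta_pos": [0, 0, 0.003], "turn": 0},
    {"delta_pos": [0, 0, 0.004], "turn": 0},
    {"delta_pos": [0, 0, 0.004], "turn": 0},
  ],
)

```text
t: 36.1
tool_pos: [517.9, 403.0, 35.3]
eef_rot: [0.334, 0.943, -0.0, -0.0]
wrist_force: [1.0, -0.3, -0.4]
width: 53.2
gripper_force: 10.0
```

move_arm(
  motion=[
    {"delta_pos": [0, 0, 0.0005], "turn": 0},
    {"delta_pos": [0, 0, 0.001], "turn": 0},
    {"delta_pos": [0, 0, 0.0015], "turn": 0},
    {"delta_pos": [0, 0, 0.002], "turn": 0},
    {"delta_pos": [0, 0, 0.002], "turn": 0},
  ],
)

```text
t: 36.6
tool_pos: [518.0, 403.1, 35.0]
eef_rot: [0.334, 0.943, 0.0, -0.0]
wrist_force: [-2.3, -1.9, 5.2]
width: 53.0
gripper_force: 10.0
```

move_arm(
  motion=[
    {"delta_pos": [0, 0, 0], "turn": 0},
    {"delta_pos": [0, 0, 0], "turn": 0},
    {"delta_pos": [0, 0, 0], "turn": 0},
    {"delta_pos": [0, 0, 0], "turn": 0},
    {"delta_pos": [0, 0, 0], "turn": 0},
    {"delta_pos": [0, 0, 0], "turn": 0},
    {"delta_pos": [0, 0, -0.05], "turn": 0},
    {"delta_pos": [0, 0, -0.15], "turn": 0},
    {"delta_pos": [0, 0, -0.25], "turn": 0},
    {"delta_pos": [0, 0, -0.35], "turn": 0},
    {"delta_pos": [0, 0, -0.4], "turn": 0},
    {"delta_pos": [0, 0, -0.4], "turn": 0},
  ],
  claw=1.0,
)

```text
t: 37.8
tool_pos: [520.0, 404.3, 239.4]
eef_rot: [0.334, 0.943, 0.004, 0.002]
wrist_force: [0.4, -0.2, 0.2]
width: 87.3
gripper_force: 0.0
```

Run:
```python
from w import *
look(['strainer'],None,4);look(['oblong_rest'])
C=cam('scene');p,_=capture('scene');cv2.imwrite('pics/end.png',cv2.resize(p[110:350,120:440,::-1],(800,600),interpolation=cv2.INTER_CUBIC))
for l in['narrow_glass','wide_glass','jar','strainer','mug','saucers']:
    r=cut_out('scene',l)
    if r:print(l,np.round(fit(l,[(C,r[0]['region'].astype(float))],YAW.get(l,(0,)),0 if l in('mug','saucers') else 4),2))
print(get_obs()['t'])
```

```text
strainer 0.73 uv 278 192  hsv [15.0, 6.0, 253.0] [518.55, 403.42, -0.69, 0.04]
oblong_rest 0.9 uv 280 184  hsv [16.0, 117.0, 246.0] [518.71, 402.71, 2.46, 0.63]
narrow_glass [ 3.4628e+02 -2.8819e+02 -0.0000e+00  8.0000e-02]
wide_glass [6.1486e+02 2.1403e+02 0.0000e+00 6.0000e-02]
jar [ 4.5947e+02 -1.1870e+01  1.8300e+00  1.0000e-01]
strainer [5.1653e+02 4.0297e+02 2.4200e+00 1.0000e-01]
mug [4.3813e+02 1.6568e+02 0.0000e+00 1.2000e-01]
saucers [ 6.1415e+02 -1.9352e+02  0.0000e+00  1.1000e-01]
38.35
```

View pics/end.png

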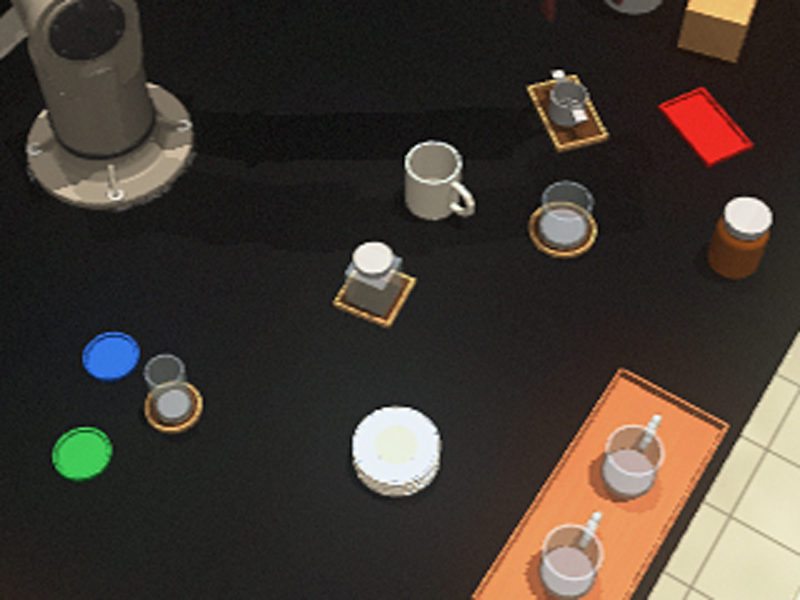

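All four stand upright and centred: narrow glass (173,400), wide glass (563,228), jar (374,285) and strainer (567,105). The mug and saucers are unmoved and the gripper is clear, so I'm handing in.

```bash
python3 -c "
from station import *
print(sign_off())"
```

```text
the job is handed in; nothing more can be done
None
```

The narrow glass, wide glass, jar and strainer each stand upright in their own rest, within about 1 mm of centre and 2° of alignment by the wrist camera; mug and saucers didn't move, and I handed in at about 38 s of the 112 s allowed.

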